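# Ready the spice station: lay the spoon in its tray, turn the carousel to the red jar

## Task

Get the spice station ready for seasoning: first lay the measuring spoon gently, flat, into the long compartment of the wooden tray with its bowl end away from the robot and let go of it; then take the carousel by the bar handle on top, turn it until the jar with pinkish-red contents stands at the front, in line with the brass pointer, and finish while still holding the handle so that the carousel stays still. Leave the peg in the tray and everything else on the worktop where it is.

Things in the scene. Friction and masses are not known exactly. Their poses are not given: they have to be found in the camera images.
- spoon: Loose measuring spoon, 150 long, lying flat, bowl up: round pale wooden handle, 75 long and 19 thick, a thin steel neck, and an open round steel bowl 52 across and 14 deep. Origin on the underside in the middle of its length; +x points along it to the bowl end, z up as it lies.
- spoon_grip (a point): Point on the spoon's wooden handle to grip it by, 30 mm from the origin towards the handle end, 10 mm above the underside; near the centre of mass.
- spoon_tip (a point): Centre of the spoon's bowl, 49 mm from the origin along +x, at the bowl's height.
- tray: Fixed wooden utensil tray, 182 long (its x), 116 wide (its y), 13 high, floor 4 thick, walls 4 thick, so walls stand 9 above the floor. Three compartments: on its right (-y) one long one, 174 x 68 inside, for the spoon; on its left (+y) two short ones, 36 wide; the nearer of these holds a clothes peg. Origin at the centre of its underside; +x points roughly away from the robot.
- spoon_place (a point): Centre of the floor of the tray's long compartment, 20 mm to the right (-y) of the tray's centre line, 4 mm above the worktop. Axes as the tray's: x along the compartment, away from the robot.
- peg: Loose wooden clothes peg, 15 x 72 x 12, lying in the nearer short compartment of the tray; it stays there.
- carousel_base: Fixed dark round plinth of the spice carousel, 200 across. Origin at the centre of its underside, on the turning axis. A brass pointer ending in a round stud on the worktop sticks out on its front (-x of this frame), to 138 mm from the axis; front is where it points, within about 25 degrees of towards the robot.
- carousel (a joint): Turning angle of the carousel on its plinth, rad, counter-clockwise from above positive; 0 (or any whole turn) has the red jar over the brass pointer. It turns freely either way by more than a whole turn, with light friction (about 0.05 N m), and stays where it is left. The start lies anywhere between 1.2 and 5.1.
- red_jar (a point): Underside centre of the spice jar with pinkish-red contents and a green label (42 x 42 x 96, yellow lid), fixed on the turntable 62 mm from the axis and 28 mm above the worktop. Four containers are fixed there a quarter turn apart, counter-clockwise from above: red jar, green-herb jar, white salt shaker, dark pepper jar. Their tops reach 125 mm above the worktop; the turntable is 184 across.
- handle: Dark wooden bar handle on the carousel's axis, above the jars and turning with them: 60 long (its x), 16 thick (its y), 42 high, rounded. Origin in the middle of its underside, 146 mm above the worktop; top at 188. At carousel angle 0 its x is parallel to the plinth's x; its x line passes over the red jar and the salt shaker.
- grip (a point): Centre of the carousel's bar handle, on the turning axis, 167 mm above the worktop; the place to pinch it from above.
- tumbler: Bystander: clear drinking glass, 50 across, 58 high mm. Origin on its underside.
- tin: Bystander: blue food tin, 58 across, 72 high mm. Origin on its underside.
- honey: Bystander: honey jar with yellow lid, 65 across, 95 high mm. Origin on its underside.
- mug: Bystander: small dark grey and white mug, 84 over the handle, 54 high mm. Origin on its underside.
- matchbox: Bystander: red and black matchbox lying flat, 37 x 56 x 16 mm. Origin on its underside.
- peeler: Bystander: yellow-handled peeler, 170 x 25 x 18 mm. Origin on its underside.

How it is judged:
By the outcome, as a careful person would: the job done as asked, in the order asked, and still so for the second after the job is handed in, while the arm keeps its last pose, push and grip.
It also fails if it takes over 69 s, if anything falls off the work surface, if the arm or the gripper's body presses on something with over 40 N, if the wrist force passes 120 N, or if a joint passes its speed limit or range.

## Robot

A 6-joint arm with a two-finger parallel gripper is mounted at the origin on a cart in front of the work surface, level with it; the furniture and walls round the work are solid. World frame = base frame: x ahead of the robot, y to its left, z up, the work surface at z = 0. Lengths are in m, angles in rad, forces in N, time in s.
With the tool pointing down it reaches from about 0.35 to 0.775 m from the base axis. Payload 7.3 kg.
Tool frame: the origin (TCP) lies at the very end of the fingers, on their centre line; the grasp point (between the pads) lies 19 mm behind it (pinch_z is the distance from the TCP to the grasp point, in m); z points along the fingers, y is the line along which they close (so a half turn about z gives the same grasp; the last joint's range is limited). The gripper opens to 92 mm and grips with 3 to 60 N. Pads are 19 mm wide; open, the fingers measure 130 mm over their backs; the gripper's body (75 mm by 190 mm) begins 47 mm behind the grasp point.
Start: joints at [-0.146, 0.342, 1.524, -0, 1.275, -0.146], TCP at [0.525, 0, 0.227] pointing down, gripper open.
Joint ranges: [-2.53, 2.53], [-0.77, 2.02], [0.04, 2.7], [-1, 4.14], [0.28, 2.66], [-3.11, 3.11]. Speed limits (rad/s): [2.57, 2.57, 3.14, 3.14, 3.14, 3.14].

## Interface

Orientations are given as [roll, pitch, yaw] about the fixed x, y, z axes, in that order (R = Rz(yaw) Ry(pitch) Rx(roll)).
In Python, from cell import * gives the robot as it stands.
- The arm moves only by the tool arm_command, never from a script. Its arguments are lists of equal length, an entry for each row: "fingers": the gripper command: -1 is fully open, 1 is shut, values between are in proportion; "travel": the shift along the tool's x, y, z in m, a list of three; "dr": the turn, a rotation vector about the tool's x, y, z in degrees, a list of three. In form: {"fingers": [fingers, ...], "travel": [[x, y, z], ...], "dr": [[wx, wy, wz], ...]}. A call has 1 to 8 rows; each row is the pose to reach, as a shift and turn from the pose commanded when the call began, along the tool's axes at that moment; what a row does not reach only later rows make up. A row lasts 1/12 s, in which the tool goes at most 41.7 mm and 7.16 degrees, less where a joint would pass 70% of its speed; a pose out of reach is approached as far as the arm can. A call with a gripper value outside its range is refused whole. The fingers move at their own pace and stop on an object; "squeeze" is the grip in N (left out, the last holds). Time passes only in rows, so rows that repeat a pose let the fingers close. It gives the time, the measured TCP pose, the force, the opening and the grip force at its end, in the units of the state.
- observe(): the state, without advancing time (a new reading comes with each control period).
- read_camera(name): name is "scene" or "side" or "wrist"; returns a dict with "color" (400x640x3 uint8, blue, green, red), "z_map" (400x640 float32, m along the optical axis (not along the pixel's ray), 0 where there is no reading), "fx", "fy", "cx", "cy" (pixels), "R" (3x3) and "t" (3): a world point X has camera coordinates R X + t. Camera axes: x right, y down, z forward; pixel columns grow to the right and rows downward; lengths in m; the calibration is good to about 2 mm. The wrist camera is an equidistant fisheye: a pixel r from the principal point sees the ray r / f radians off the axis. A picture is of the moment at which its call begins.
- hand_in(): hands the job in; it is judged then, once.
The state is a dict: "time": time; "qpos": joint angles; "qvel": joint speeds; "joint_efforts": joint torques, N m; "tool_pos": TCP position; "tool_rot": TCP orientation; "contact_force": force on the tool from outside, world axes, zero at the start; "torque": the same for the moment, N m; "opening": finger opening in m; "grip_force": force on a finger pad.
Only numpy, scipy, OpenCV 4.12 (cv2) and the standard library are available. Lean on these libraries where they do the work, as an engineer would, in place of code of your own. Each camera call takes 0.05 s, during which the arm holds its last target. There are 200 camera calls.

## Working session

There is one attempt and no reset: what is moved stays moved. The work goes in short steps, Python scripts to look and compute and a tool call to move; the robot and the scene stay as the last step left them, time stands still between calls to the robot, and variables do not carry over. Pictures are saved under pics/ and viewed, at most 10 in all, crops included, and the job is handed in when it is done.

Besides the shell and the picture viewer there is one more tool, called after ">>>" as name(argument=value, ...) on one line, values as JSON. arm_command: Moves the arm, as the interface text tells. Its arguments: {"type":"object","properties":{"fingers":{"type":"array","items":{"type":"number"}},"travel":{"type":"array","items":{"type":"array","items":{"type":"number"}}},"dr":{"type":"array","items":{"type":"array","items":{"type":"number"}}},"squeeze":{"type":"number"}},"required":["fingers","travel","dr"]}

```bash
mkdir -p pics; cat > h.py <<'E'
from cell import *
import numpy as np, cv2
def ray(c,u,v):
    d=np.array([(u-c["cx"])/c["fx"],(v-c["cy"])/c["fy"],1.0])
    R=np.array(c["R"]);t=np.array(c["t"])
    return -R.T@t, R.T@d
def onplane(c,u,v,z):
    o,d=ray(c,u,v); return o+d*(z-o[2])/d[2]
def cloud(c):
    z=c["z_map"]; v,u=np.mgrid[:z.shape[0],:z.shape[1]]
    P=np.stack([(u-c["cx"])/c["fx"]*z,(v-c["cy"])/c["fy"]*z,z],-1)
    W=(P-np.array(c["t"]))@np.array(c["R"]); W[z==0]=np.nan
    return W
E
python3 - <<'E'
from h import *
import pickle
for n in("scene","side"):
    c=read_camera(n); pickle.dump(c,open(n+".pkl","wb")); cv2.imwrite(f"pics/{n}.png",c["color"])
    print(n,c["fx"],-np.array(c["R"]).T@c["t"])
s=observe(); print(s)
E
```

```text
scene 418.3599308132123 [-0.23922708  0.79362719  0.73383936]
side 381.347891134424 [ 0.02313383 -0.81255094  0.90112844]
{'time': 0.1, 'qpos': array([-1.46006457e-01,  3.42637982e-01,  1.52493272e+00, -1.44073337e-06,
        1.27537378e+00, -1.45978902e-01]), 'qvel': array([-0.00085432, -0.00182602, -0.00094387,  0.00141669, -0.00013531,
       -0.0008377 ]), 'joint_efforts': array([ 1.49919495e-03, -4.32001984e+01, -2.44694173e+01,  7.19219679e-02,
        5.25739230e-02, -9.79429342e-05]), 'tool_pos': array([5.24639425e-01, 7.14489391e-05, 2.26118349e-01]), 'tool_rot': array([-3.14025500e+00, -1.95275566e-04,  1.57076906e+00]), 'contact_force': array([ 0.01773831, -0.50486874,  0.44043349]), 'torque': array([-0.01079451, -0.00941561, -0.03161137]), 'grip_force': 0.0, 'opening': 0.09186043540191831}
```

View pics/scene.png

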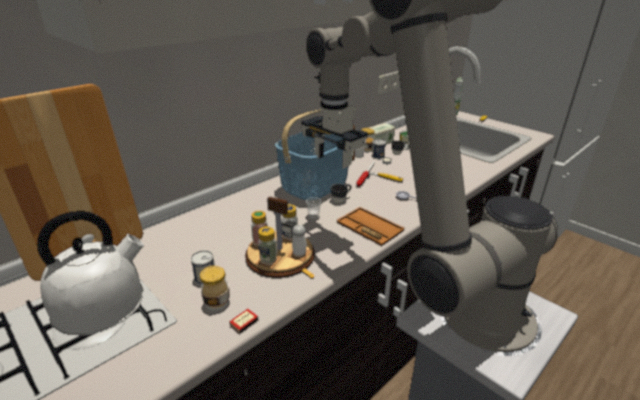

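View pics/side.png

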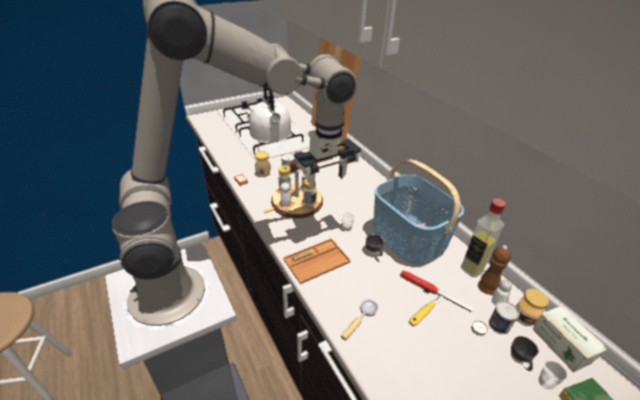

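The scene view shows the carousel at about (280,255), with the pointer stud at (307,273). The side view shows the tray at (317,260), the spoon bowl at (369,307) and the spoon's handle end at (346,335).

```bash
python3 - <<'E'
from h import *
import pickle
S=pickle.load(open("side.pkl","rb"));C=pickle.load(open("scene.pkl","rb"))
a=cv2.resize(S["color"][235:345,270:400],None,fx=4,fy=4,interpolation=cv2.INTER_CUBIC)
b=cv2.resize(C["color"][190:290,235:330],None,fx=4.4,fy=4.4,interpolation=cv2.INTER_CUBIC)
h=max(a.shape[0],b.shape[0]); 
p=lambda i:cv2.copyMakeBorder(i,0,h-i.shape[0],0,0,cv2.BORDER_CONSTANT)
m=cv2.resize(np.hstack([p(a),p(b)]),None,fx=.84,fy=.84); print(m.shape);cv2.imwrite("pics/crop.png",m)
# tray: orange mask in side view
for c,nm,roi in((S,"side",(280,235,352,285)),(C,"scene",(330,200,410,250))):
    hsv=cv2.cvtColor(c["color"],cv2.COLOR_BGR2HSV)
    k=cv2.inRange(hsv,(3,110,60),(22,255,255)); r=np.zeros_like(k); x0,y0,x1,y1=roi; r[y0:y1,x0:x1]=k[y0:y1,x0:x1]
    cs=max(cv2.findContours(r,0,1)[0],key=cv2.contourArea)
    pts=np.array([onplane(c,u,v,.013)[:2] for u,v in cs[:,0]],np.float32)
    print(nm,"tray",cv2.minAreaRect(pts),cv2.contourArea(cs))
# spoon via side cloud
W=cloud(S)
hsv=cv2.cvtColor(S["color"],cv2.COLOR_BGR2HSV)
k=cv2.inRange(hsv,(8,60,80),(28,255,255)); r=np.zeros_like(k); r[310:345,335:368]=k[310:345,335:368]
cs=max(cv2.findContours(r,0,1)[0],key=cv2.contourArea)
pts=np.array([onplane(S,u,v,.008)[:2] for u,v in cs[:,0]],np.float32); print("handle",cv2.minAreaRect(pts),len(cs))
print("bowl",onplane(S,369,307,.014))
# bar handle top: points z .165-.19 near carousel
for c in(C,S):
    W=cloud(c);q=W[(W[...,2]>.165)&(W[...,2]<.195)&(W[...,0]>.3)&(W[...,0]<.8)&(W[...,1]>.0)&(W[...,1]<.5)]
    print(len(q),q.mean(0) if len(q) else 0, q.std(0) if len(q) else 0)
print("stud",onplane(C,307,273,.005))
W=cloud(C);print("plinth", [onplane(C,280,255,.02)])
E
```

```text
(370, 788, 3)
side tray ((0.4411601126194, -0.09680613875389099), (0.17861171066761017, 0.11449478566646576), 0.9620034694671631) 1447.0
scene tray ((0.4370340406894684, -0.08331939578056335), (0.18273420631885529, 0.1190156415104866), 1.5455873012542725) 1134.0
handle ((0.4057973325252533, -0.35197004675865173), (0.07950462400913239, 0.019543157890439034), 21.29325294494629) 48
bowl [ 0.48247328 -0.32351478  0.014     ]
202 [0.51899175 0.21121157 0.17945764] [0.01582584 0.0077382  0.00727324]
44 [0.50548615 0.19601523 0.17918809] [0.00719293 0.0050217  0.00678043]
stud [0.40840891 0.20852655 0.005     ]
plinth [array([0.50402706, 0.22223201, 0.02      ])]
```

View pics/crop.png

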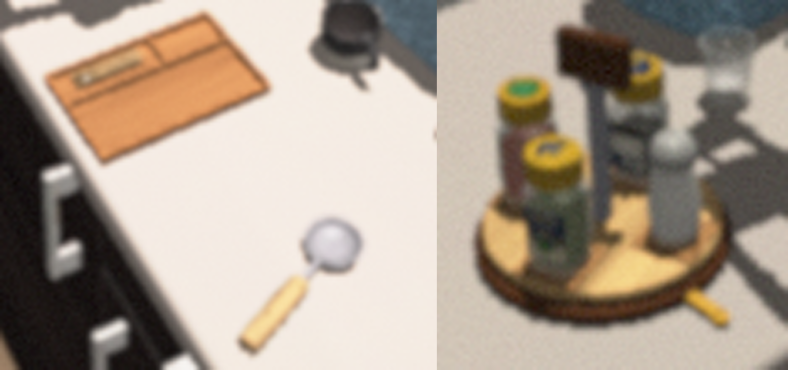

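The left crop shows the spoon with its bowl at upper right, and the tray with the peg in the near-left compartment. In the right crop, the red jar is at the back left of the carousel, the green jar front left, the salt front right and the pepper back right. The pointer is at lower right. I'll move over the spoon now.

>>> arm_command(fingers=[-1,-1,-1,-1,-1,-1,-1,-1], travel=[[-0.35,-0.112,0],[-0.35,-0.112,0],[-0.35,-0.112,0],[-0.35,-0.112,0],[-0.35,-0.112,0],[-0.35,-0.112,0],[-0.35,-0.112,0],[-0.35,-0.112,0]], dr=[[0,0,69],[0,0,69],[0,0,69],[0,0,69],[0,0,69],[0,0,69],[0,0,69],[0,0,69]])

```text
time: 0.77
tool_pos: [0.4223, -0.3191, 0.2265]
tool_rot: [-3.141, -0.0, 0.565]
contact_force: [0.1, 0.1, -0.1]
opening: 0.0922
grip_force: 0.0
```

>>> arm_command(fingers=[-1,-1,-1,-1], travel=[[-0.025,0.02,0.06],[-0.025,0.02,0.06],[-0.025,0.02,0.06],[-0.025,0.02,0.06]], dr=[[0,0,11.7],[0,0,11.7],[0,0,11.7],[0,0,11.7]])

```text
time: 1.1
tool_pos: [0.4124, -0.3474, 0.1656]
tool_rot: [-3.138, 0.001, 0.367]
contact_force: [0.9, 0.9, 1.9]
opening: 0.0916
grip_force: 0.0
```

```bash
cat >> h.py <<'E'
def wray(c,u,v):
    x,y=(u-c["cx"])/c["fx"],(v-c["cy"])/c["fy"]; th=np.hypot(x,y)
    s=np.sinc(th/np.pi); d=np.array([x*s,y*s,np.cos(th)])
    R=np.array(c["R"]); return -R.T@np.array(c["t"]), R.T@d
def wplane(c,u,v,z):
    o,d=wray(c,u,v); return o+d*(z-o[2])/d[2]
E
python3 - <<'E'
from h import *
import pickle
c=read_camera("wrist");pickle.dump(c,open("w1.pkl","wb"));cv2.imwrite("pics/w1.png",c["color"])
s=observe();print(s["tool_pos"],s["tool_rot"],c["fx"],c["cx"],c["cy"])
E
```

```text
[ 0.41343661 -0.3474276   0.16713036] [-3.14097570e+00 -2.23586563e-04  3.68789383e-01] 309.70691628693146 321.45484393000714 202.11554277798433
```

View pics/w1.png

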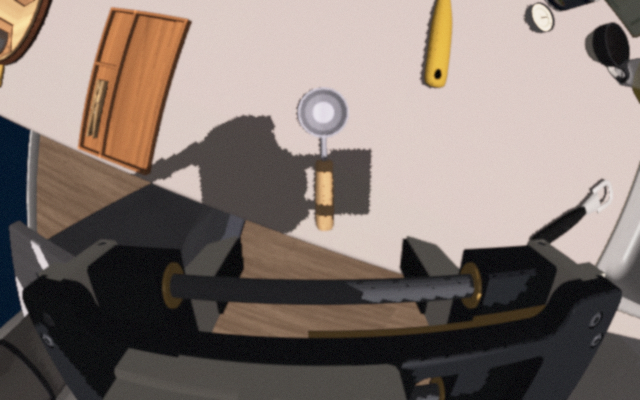

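The wrist view shows the spoon upright: bowl centre (323,112), handle from (324,160) to (325,230). The tray's outer corners are (113,10), (189,20), (151,172) and (80,147), with the long compartment on the right.

```bash
python3 - <<'E'
from h import *
import pickle
c=pickle.load(open("w1.pkl","rb"))
hsv=cv2.cvtColor(c["color"],cv2.COLOR_BGR2HSV)
k=cv2.inRange(hsv,(8,60,60),(28,255,255)); r=np.zeros_like(k); r[155:240,300:350]=k[155:240,300:350]
cs=max(cv2.findContours(r,0,1)[0],key=cv2.contourArea)
pts=np.array([wplane(c,u,v,.0095)[:2] for u,v in cs[:,0]],np.float32); print("handle",cv2.minAreaRect(pts))
b=wplane(c,323,112,.012)[:2];h0=wplane(c,324,160,.01)[:2];h1=wplane(c,325,230,.01)[:2]
print(b,h0,h1,np.linalg.norm(h0-h1)); d=b-h1; print("ang",np.degrees(np.arctan2(d[1],d[0]))); u=d/np.linalg.norm(d)
print("grip from bowl",b-79*u/1000,"from end",h1+45*u/1000)
k=cv2.inRange(hsv,(3,90,40),(22,255,255)); r=np.zeros_like(k); r[:185,70:200]=k[:185,70:200]
cs=max(cv2.findContours(r,0,1)[0],key=cv2.contourArea)
pts=np.array([wplane(c,u,v,.013)[:2] for u,v in cs[:,0]],np.float32); print("tray",cv2.minAreaRect(pts))
for p in((113,10),(189,20),(151,172),(80,147)): print(wplane(c,*p,.013)[:2])
E
```

```text
handle ((0.4043275713920593, -0.3547237813472748), (0.07718175649642944, 0.021230632439255714), 21.701765060424805)
[ 0.48574673 -0.3222387 ] [ 0.44032812 -0.34084932] [ 0.36899204 -0.36965098] 0.0769309606801266
ang 22.10131018840185
grip from bowl [ 0.41255165 -0.35196209] from end [ 0.41068544 -0.35271993]
tray ((0.44483092427253723, -0.0967574268579483), (0.18104523420333862, 0.12060974538326263), 1.1270098686218262)
[ 0.53060676 -0.04037364]
[ 0.53525828 -0.15200553]
[ 0.36176053 -0.16028817]
[ 0.35620903 -0.04282633]
```

>>> arm_command(fingers=[-0.2,-0.2,-0.2,-0.2,-0.2,-0.2,-0.2,-0.2], travel=[[-0.003,0.004,0.04],[-0.003,0.004,0.08],[-0.003,0.004,0.11],[-0.003,0.004,0.135],[-0.003,0.004,0.15],[-0.003,0.004,0.158],[-0.003,0.004,0.162],[-0.003,0.004,0.162]], dr=[[0,0,-0.6],[0,0,-0.6],[0,0,-0.6],[0,0,-0.6],[0,0,-0.6],[0,0,-0.6],[0,0,-0.6],[0,0,-0.6]])

```text
time: 1.82
tool_pos: [0.4128, -0.3525, 0.0056]
tool_rot: [3.14, -0.001, 0.379]
contact_force: [0.8, -0.5, -0.4]
opening: 0.0553
grip_force: 0.0
```

>>> arm_command(fingers=[0.4,1,1,1,1,1,1,1], travel=[[0,0,0.002],[0,0,0.002],[0,0,0.002],[0,0,0.002],[0,0,0.002],[0,0,0.002],[0,0,0.002],[0,0,0.002]], dr=[[0,0,0],[0,0,0],[0,0,0],[0,0,0],[0,0,0],[0,0,0],[0,0,0],[0,0,0]], squeeze=20)

```text
time: 2.48
tool_pos: [0.4119, -0.3527, 0.003]
tool_rot: [3.141, -0.0, 0.377]
contact_force: [-0.0, 0.4, 2.9]
opening: 0.0185
grip_force: 20.0
```

>>> arm_command(fingers=[1,1,1,1,1,1,1,1], travel=[[0,0,-0.015],[0,0,-0.04],[0.008,-0.02,-0.065],[0.022,-0.055,-0.08],[0.036,-0.09,-0.08],[0.05,-0.125,-0.08],[0.064,-0.16,-0.08],[0.076,-0.19,-0.08]], dr=[[0,0,0],[0,0,0],[0,0,3],[0,0,7],[0,0,11],[0,0,15],[0,0,18],[0,0,20.4]])

```text
time: 3.15
tool_pos: [0.4119, -0.1458, 0.0828]
tool_rot: [-3.141, 0.0, 0.018]
contact_force: [0.1, 0.2, -0.1]
opening: 0.0183
grip_force: 20.0
```

```bash
python3 - <<'E'
from h import *
import pickle
c=read_camera("wrist");pickle.dump(c,open("w2.pkl","wb"));cv2.imwrite("pics/w2.png",c["color"])
s=observe();print(s["tool_pos"],s["tool_rot"],s["opening"],s["grip_force"])
E
```

```text
[ 0.41052442 -0.14102862  0.08244487] [-3.13787917e+00  2.77457642e-03  1.78144147e-02] 0.01855364983096186 19.97768461704254
```

View pics/w2.png

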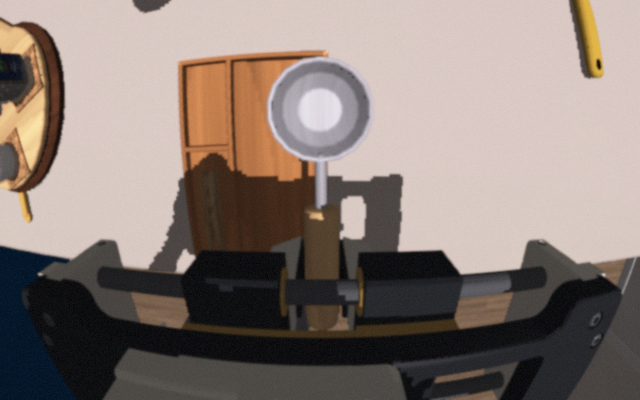

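The spoon is held straight, with its bowl at (320,110). The tray below has its far-left corner at (180,63), its far-right corner at (327,51) and the divider at x≈231.

```bash
python3 - <<'E'
from h import *
import pickle
c=pickle.load(open("w2.pkl","rb"))
P=lambda u,v,z=.013:print((u,v),wplane(c,u,v,z)[:2].round(4))
for p in((180,63),(327,51),(192,250),(231,58),(230,150),(237,250)):P(*p)
P(320,110,.095)
E
```

```text
(180, 63) [ 0.5326 -0.036 ]
(327, 51) [ 0.5362 -0.1492]
(192, 250) [ 0.3767 -0.0356]
(231, 58) [ 0.5326 -0.0783]
(230, 150) [ 0.4624 -0.0771]
(237, 250) [ 0.3791 -0.0774]
(320, 110) [ 0.492  -0.1454]
```

>>> arm_command(fingers=[1,1,1,1,1,1,1,1], travel=[[0.001,-0.01,0],[0.001,-0.022,0.005],[0.001,-0.03,0.02],[0.001,-0.033,0.035],[0.001,-0.033,0.045],[0.001,-0.033,0.05],[0.001,-0.033,0.05],[0.001,-0.033,0.05]], dr=[[0,0,0],[0,0,0],[0,0,0],[0,0,0],[0,0,0],[0,0,0],[0,0,0],[0,0,0]])

```text
time: 3.87
tool_pos: [0.413, -0.1154, 0.0326]
tool_rot: [-3.142, 0.0, 0.02]
contact_force: [0.6, -0.1, 0.4]
opening: 0.0182
grip_force: 20.0
```

>>> arm_command(fingers=[1,1,1,1,1,1,1,1], travel=[[0,0,0.006],[0,0,0.012],[0,0,0.017],[0,0,0.02],[0,0,0.022],[0,0,0.024],[0,0,0.025],[0,0,0.025]], dr=[[0,0,0],[0,0,0],[0,0,0],[0,0,0],[0,0,0],[0,0,0],[0,0,0],[0,0,0]])

```text
time: 4.53
tool_pos: [0.4128, -0.1149, 0.0076]
tool_rot: [-3.142, 0.0, 0.021]
contact_force: [0.1, 0.1, -0.4]
opening: 0.0183
grip_force: 20.0
```

>>> arm_command(fingers=[1,1,0.57,0.5,0.44,0.44,0.44,0.44], travel=[[0,0,0.0008],[0,0,0.0008],[0,0,0.0008],[0,0,0.0008],[0,0,0.0008],[0,0,0.0008],[0,0,0.0008],[0,0,0.0008]], dr=[[0,0,0],[0,0,0],[0,0,0],[0,0,0],[0,0,0],[0,0,0],[0,0,0],[0,0,0]], squeeze=5)

```text
time: 5.2
tool_pos: [0.4129, -0.115, 0.007]
tool_rot: [3.142, -0.0, 0.021]
contact_force: [-0.2, 0.7, 0.0]
opening: 0.0261
grip_force: 0.0
```

>>> arm_command(fingers=[0.44,0.44,0.44,0,-0.5,-1,-1,-1], travel=[[0,0,-0.01],[0,0,-0.03],[0,0,-0.06],[0,0,-0.1],[0,0,-0.14],[0,0,-0.18],[0,0,-0.22],[0,0,-0.235]], dr=[[0,0,0],[0,0,0],[0,0,0],[0,0,0],[0,0,0],[0,0,0],[0,0,0],[0,0,0]])

```text
time: 5.87
tool_pos: [0.4145, -0.1157, 0.2474]
tool_rot: [3.138, -0.008, 0.021]
contact_force: [0.9, 0.5, -0.0]
opening: 0.0544
grip_force: 0.0
```

```bash
python3 - <<'E'
from h import *
import pickle
c=read_camera("wrist");pickle.dump(c,open("w3.pkl","wb"));cv2.imwrite("pics/w3.png",c["color"])
s=observe();print(s["tool_pos"],s["tool_rot"],s["qpos"])
E
```

```text
[ 0.4150808  -0.11594579  0.24800838] [ 3.13674166 -0.00965001  0.02120662] [-4.50655418e-01  1.43429675e-01  1.73089099e+00  6.87420387e-05
  1.25647154e+00  1.09893679e+00]
```

View pics/w3.png

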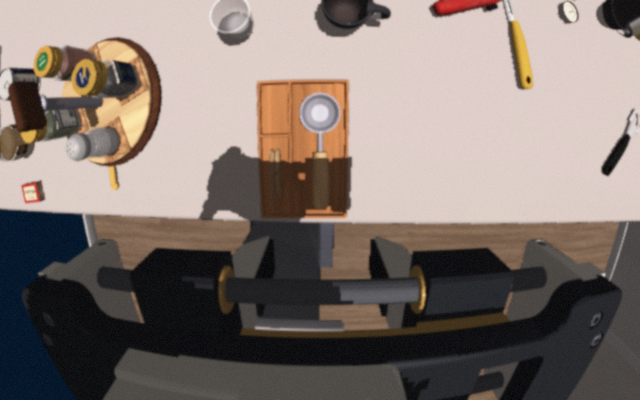

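The spoon lies flat and centred in the long compartment (bowl at (320,112)). The carousel is on the left, with the pointer end near (115,187). Next I'll move so the wrist camera looks down on the carousel.

>>> arm_command(fingers=[-1,-1,-1,-1,-1,-1,-1,-1], travel=[[-0.005,-0.03,-0.04],[-0.005,-0.07,-0.055],[-0.005,-0.11,-0.06],[-0.005,-0.15,-0.06],[-0.005,-0.19,-0.06],[-0.005,-0.23,-0.06],[-0.005,-0.27,-0.06],[-0.005,-0.3,-0.06]], dr=[[0,0,0],[0,0,0],[0,0,0],[0,0,0],[0,0,0],[0,0,0],[0,0,0],[0,0,0]])

```text
time: 6.58
tool_pos: [0.4005, 0.1878, 0.3014]
tool_rot: [-3.141, 0.001, 0.022]
contact_force: [1.5, -0.6, 0.2]
opening: 0.0916
grip_force: 0.0
```

```bash
python3 - <<'E'
from h import *
import pickle
c=read_camera("wrist");pickle.dump(c,open("w4.pkl","wb"));cv2.imwrite("pics/w4.png",c["color"])
s=observe();print(s["tool_pos"],s["tool_rot"],s["qpos"])
E
```

```text
[0.40033414 0.19131508 0.30119621] [-3.13824030e+00  1.02537357e-03  2.48760744e-02] [0.27020282 0.13715923 1.59006586 0.00354419 1.41454899 1.81557295]
```

View pics/w4.png

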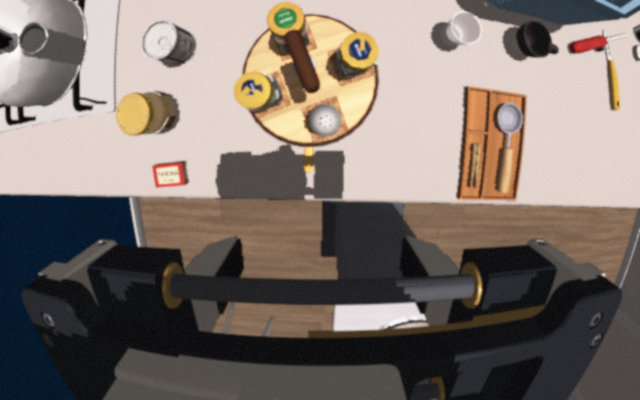

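The view shows the carousel from above: turntable centre near (311,79), red jar (green lid top) at (286,15), herb (257,90), salt (323,120), pepper (358,55). The bar handle runs from (294,35) to (312,88), and the pointer stud is at (309,170).

```bash
python3 - <<'E'
from h import *
import pickle
c=pickle.load(open("w4.pkl","rb"))
P=lambda u,v,z:wplane(c,u,v,z)[:2]
hsv=cv2.cvtColor(c["color"],cv2.COLOR_BGR2HSV)
# rim of turntable by hand-picked edge points -> circle fit
e=np.array([P(u,v,.028) for u,v in((245,62),(250,108),(275,136),(310,144),(345,134),(369,108),(377,72),(366,43),(341,22))])
A=np.c_[2*e,np.ones(len(e))];s=np.linalg.lstsq(A,(e**2).sum(1),rcond=None)[0]
ctr=s[:2];print("circle",ctr,np.sqrt(s[2]+ctr@ctr))
L=[P(286,17,.122),P(257,90,.122),P(323,119,.12),P(358,53,.122)]
print("lids mean",np.mean(L,0),np.mean([L[0],L[2]],0),np.mean([L[1],L[3]],0)); 
d=L[0]-L[2];d2=L[1]-L[3];print("red az",np.degrees(np.arctan2(d[1],d[0])),"from herb",np.degrees(np.arctan2(d2[1],d2[0]))-90)
k=cv2.inRange(hsv,(0,60,10),(14,255,110));r=np.zeros_like(k);r[28:95,283:322]=k[28:95,283:322]
cs=max(cv2.findContours(r,0,1)[0],key=cv2.contourArea);pts=np.array([P(u,v,.182) for u,v in cs[:,0]],np.float32)
print("bar",cv2.minAreaRect(pts),cv2.boundingRect(cs))
st=P(309,169,.004);print("stud",st)
for q in(ctr,np.mean(L,0)): f=st-q; print("front az",np.degrees(np.arctan2(f[1],f[0])),np.linalg.norm(f))
cv2.imwrite("pics/w4c.png",cv2.resize(c["color"][0:190,225:395],None,fx=3.1,fy=3.1,interpolation=cv2.INTER_CUBIC))
E
```

```text
circle [0.52546643 0.20586819] 0.092913353147466
lids mean [0.52601339 0.20585074] [0.52808088 0.20736756] [0.5239459  0.20433392]
red az 20.381668681882736 from herb 21.432861633922244
bar ((0.5245124697685242, 0.20869086682796478), (0.05894487351179123, 0.024308081716299057), 14.358753204345703) (283, 31, 36, 61)
stud [0.39257594 0.20476439]
front az -179.52410729498962 0.1328950675381395
front az -179.5335486504742 0.13344187303191604
```

View pics/w4c.png

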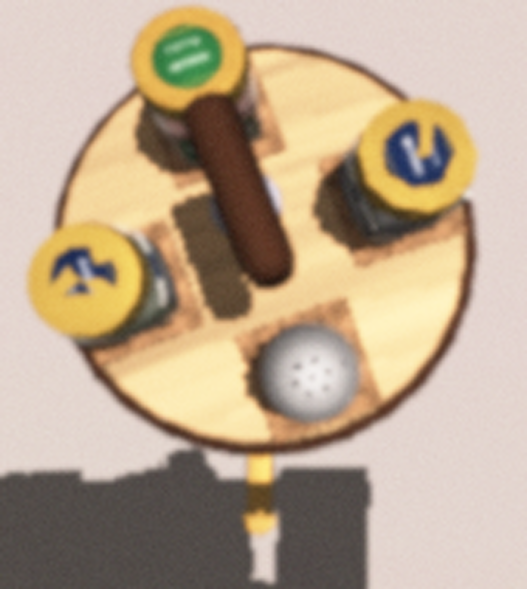

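The enlarged crop confirms the bar runs through the red jar (green lid top, upper left), with the pointer straight down at (260,520). The carousel needs about +159.6° counter-clockwise. I'll grip the bar at yaw 20.9°.

>>> arm_command(fingers=[-1,-1,-1,-1,-1,-1,-1,-1], travel=[[0.04,-0.004,0],[0.08,-0.008,0],[0.11,-0.01,0],[0.125,-0.0115,0.01],[0.125,-0.0115,0.04],[0.125,-0.0115,0.07],[0.125,-0.0115,0.08],[0.125,-0.0115,0.08]], dr=[[0,0,-6],[0,0,-12],[0,0,-19.5],[0,0,-19.5],[0,0,-19.5],[0,0,-19.5],[0,0,-19.5],[0,0,-19.5]])

```text
time: 7.3
tool_pos: [0.5245, 0.1985, 0.2186]
tool_rot: [-3.141, 0.007, 0.361]
contact_force: [-0.3, 0.3, -0.1]
opening: 0.0919
grip_force: 0.0
```

>>> arm_command(fingers=[-1,-1,-1,-1,-1,-1,-1,-1], travel=[[0.0033,-0.0065,0],[0.0033,-0.0065,0.01],[0.0033,-0.0065,0.025],[0.0033,-0.0065,0.04],[0.0033,-0.0065,0.055],[0.0033,-0.0065,0.065],[0.0033,-0.0065,0.07],[0.0033,-0.0065,0.07]], dr=[[0,0,0],[0,0,0],[0,0,0],[0,0,0],[0,0,0],[0,0,0],[0,0,0],[0,0,0]])

```text
time: 7.97
tool_pos: [0.5269, 0.2063, 0.1516]
tool_rot: [-3.142, 0.0, 0.362]
contact_force: [-0.9, -0.5, -0.2]
opening: 0.0915
grip_force: 0.0
```

>>> arm_command(fingers=[0.2,0.5,0.7,1,1,1,1,1], travel=[[0,0,0],[0,0,0],[0,0,0],[0,0,0],[0,0,0],[0,0,0],[0,0,0],[0,0,0]], dr=[[0,0,0],[0,0,0],[0,0,0],[0,0,0],[0,0,0],[0,0,0],[0,0,0],[0,0,0]], squeeze=10)

```text
time: 8.63
tool_pos: [0.5271, 0.2062, 0.152]
tool_rot: [3.142, -0.0, 0.361]
contact_force: [-0.1, 0.6, -0.5]
opening: 0.0432
grip_force: 0.0
```

>>> arm_command(fingers=[1,1,1,1,1,1], travel=[[0,0,0],[0,0,0],[0,0,0],[0,0,0],[0,0,0],[0,0,0]], dr=[[0,0,0],[0,0,0],[0,0,0],[0,0,0],[0,0,0],[0,0,0]])

```text
time: 9.13
tool_pos: [0.5263, 0.2087, 0.1519]
tool_rot: [-3.138, -0.001, 0.362]
contact_force: [-2.2, 9.6, -0.9]
opening: 0.0161
grip_force: 10.0
```

>>> arm_command(fingers=[1,1,1,1], travel=[[0,-0.0015,0],[0,-0.003,0],[0,-0.003,0],[0,-0.003,0]], dr=[[0,0,0],[0,0,0],[0,0,0],[0,0,0]], squeeze=25)

```text
time: 9.47
tool_pos: [0.5263, 0.2087, 0.1519]
tool_rot: [3.141, -0.0, 0.361]
contact_force: [2.4, -1.7, -1.0]
opening: 0.0159
grip_force: 25.0
```

>>> arm_command(fingers=[1,1,1,1,1,1,1,1], travel=[[0,0,0],[0,0,0],[0,0,0],[0,0,0],[0,0,0],[0,0,0],[0,0,0],[0,0,0]], dr=[[0,0,-3],[0,0,-8],[0,0,-14],[0,0,-20],[0,0,-26],[0,0,-32],[0,0,-37],[0,0,-40]])

```text
time: 10.13
tool_pos: [0.5258, 0.2093, 0.1519]
tool_rot: [-3.141, -0.0, 1.064]
contact_force: [-0.8, 1.2, -1.1]
opening: 0.0159
grip_force: 25.0
```

>>> arm_command(fingers=[1,1,1,1,1,1,1,1], travel=[[0,0,0],[0,0,0],[0,0,0],[0,0,0],[0,0,0],[0,0,0],[0,0,0],[0,0,0]], dr=[[0,0,-3],[0,0,-8],[0,0,-14],[0,0,-20],[0,0,-26],[0,0,-32],[0,0,-37],[0,0,-40]])

```text
time: 10.8
tool_pos: [0.5249, 0.2095, 0.1519]
tool_rot: [-3.14, -0.001, 1.762]
contact_force: [-3.6, 1.4, 1.5]
opening: 0.0158
grip_force: 25.0
```

>>> arm_command(fingers=[1,1,1,1,1,1,1,1], travel=[[0,0,0],[0,0,0],[0,0,0],[0,0,0],[0,0,0],[0,0,0],[0,0,0],[0,0,0]], dr=[[0,0,-3],[0,0,-8],[0,0,-14],[0,0,-20],[0,0,-26],[0,0,-32],[0,0,-37],[0,0,-40]])

```text
time: 11.47
tool_pos: [0.5241, 0.209, 0.1518]
tool_rot: [-3.139, -0.003, 2.46]
contact_force: [-6.2, -0.5, 2.8]
opening: 0.0158
grip_force: 25.0
```

>>> arm_command(fingers=[1,1,1,1,1,1,1,1], travel=[[0.0015,-0.0013,0],[0.0015,-0.0013,0],[0.0015,-0.0013,0],[0.0015,-0.0013,0],[0.0015,-0.0013,0],[0.0015,-0.0013,0],[0.0015,-0.0013,0],[0.0015,-0.0013,0]], dr=[[0,0,-5],[0,0,-11],[0,0,-18],[0,0,-25],[0,0,-32],[0,0,-37],[0,0,-40],[0,0,-40]])

```text
time: 12.13
tool_pos: [0.5239, 0.2082, 0.1519]
tool_rot: [-3.141, -0.001, -3.128]
contact_force: [-0.3, -3.6, 0.1]
opening: 0.0159
grip_force: 25.0
```

```bash
python3 - <<'E'
from h import *
import pickle
s=observe();print(s["tool_pos"],s["tool_rot"],s["contact_force"],s["torque"])
ims=[]
for n in("scene","side","wrist"):
    c=read_camera(n); pickle.dump(c,open(n+"2.pkl","wb")); ims.append(c["color"])
r=lambda i,f:cv2.resize(i,None,fx=f,fy=f,interpolation=cv2.INTER_CUBIC)
a=r(ims[0][190:290,230:330],4);b=r(ims[1][150:250,260:360],4);w=ims[2]
bot=cv2.resize(w,(320,200))
m=np.hstack([a,b]); z=np.zeros((200,800,3),np.uint8);z[:,:320]=bot; cv2.imwrite("pics/fin.png",np.vstack([m,z]))
E
```

```text
[0.523898   0.20824547 0.15187032] [-3.14052999e+00 -5.04390741e-04 -3.12768206e+00] [-0.29574207 -3.55505485  0.05658776] [-0.42411224 -0.10525475  0.04644314]
```

View pics/fin.png

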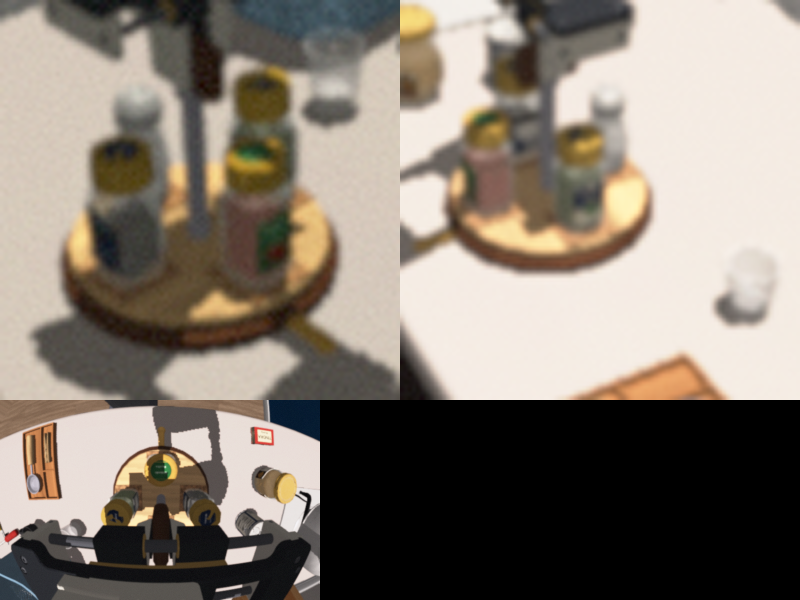

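The red jar now stands at the front, over the pointer. In the wrist view its lid is at about (322,138) and the stud near (322,62). I'll measure the residual.

```bash
python3 - <<'E'
from h import *
import pickle
c=pickle.load(open("wrist2.pkl","rb"));im=c["color"]
hsv=cv2.cvtColor(im,cv2.COLOR_BGR2HSV)
k=cv2.inRange(hsv,(40,60,30),(85,255,255));r=np.zeros_like(k);r[110:170,295:350]=k[110:170,295:350]
cs=max(cv2.findContours(r,0,1)[0],key=cv2.contourArea);(u,v),_=cv2.minEnclosingCircle(cs)
A=np.array([.5245,.2085]); az=lambda p:np.degrees(np.arctan2(*(p-A)[::-1]))%360
L=wplane(c,u,v,.124)[:2];print("lid",(u,v),L,az(L),np.linalg.norm(L-A))
k=cv2.inRange(hsv,(14,90,60),(32,255,255));r=np.zeros_like(k);r[40:95,295:350]=k[40:95,295:350]
cs=max(cv2.findContours(r,0,1)[0],key=cv2.contourArea)
e=np.array([wplane(c,*p,.005)[:2] for p in cs[:,0]],np.float32)
R=cv2.minAreaRect(e);d=cv2.fitLine(e,2,0,.01,.01).ravel();print("pointer",R,"az",az(np.array(R[0])),"line az",np.degrees(np.arctan2(d[1],d[0])),len(cs))
cv2.imwrite("pics/finc.png",cv2.resize(im[40:240,220:430],None,fx=2.8,fy=2.8,interpolation=cv2.INTER_CUBIC))
E
```

```text
lid (321.36431884765625, 140.7914581298828) [0.46398855 0.20585173] 182.50593685942684 0.0605693760308819
pointer ((0.40792372822761536, 0.2062341868877411), (0.0390484593808651, 0.014456626959145069), 0.5924760103225708) az 181.11347860636425 line az 0.35597008 95
```

View pics/finc.png

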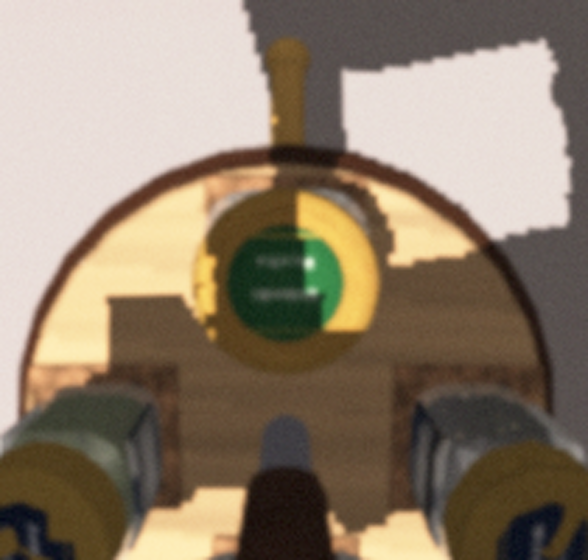

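The crop shows the lid, handle and pointer in line, within about a degree. The gripper is still holding the handle, so I'm handing in.

```bash
python3 -c "
from cell import *
s=observe();print(s['time'],s['grip_force'],abs(s['qvel']).max());print(hand_in())"
```

```text
12.2833 24.99423086643219 0.0031460094673576235
the job is handed in; nothing more can be done
None
```

The job is handed in after about 12 s of robot time: the spoon lies flat in the tray's long compartment, bowl end away from the robot. The red jar stands in line with the brass pointer to within about a degree, and the gripper is still holding the carousel handle.

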